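# Seat a mould-test swab in its transport tube

### The arm

A 6-joint arm with a two-finger parallel gripper is mounted at the origin on the work surface. World frame = base frame: x ahead of the robot, y to its left, z up, the work surface at z = 0. Lengths are in m, angles in degrees, forces in N, time in s.
With the tool pointing down it reaches from about 0.3 to 0.75 m from the base axis. Payload 8.5 kg.
Tool frame: the origin (TCP) lies at the very end of the fingers, on their centre line; the grasp point (between the pads) lies 19 mm behind it (grip_depth is the distance from the TCP to the grasp point, in m); z points along the fingers, y is the direction in which the jaws open and shut (so a half turn about z gives the same grasp; the last joint's range is limited). The gripper opens to 85 mm and grips with 20 to 120 N. Pads are 22 mm wide; open, the fingers measure 114 mm over their backs; the gripper's body (76 mm by 85 mm) begins 54 mm behind the grasp point. The pads swing forward as they close: fully open they stand 13 mm farther back than shut.
Start: joints at [-82.007, 21.807, 74.336, -0, 83.858, -12.336], TCP at [0.191, -0.516, 0.231] pointing down, gripper open.
Joint ranges: [-178.18, 178.18], [-50.72, 133.34], [12.68, 142.11], [-81.47, 261.47], [9.98, 163.14], [-165.26, 165.26]. Speed limits (degrees/s): [136.94, 136.94, 180, 180, 180, 180].

### API

Orientations are given as a 3x3 rotation matrix whose columns are the frame's x, y, z axes.
In Python, from rig import observe, get_image, close_job, silhouettes, grip_depth gives the robot as it stands. The module is installed in compiled form; this text tells all that it offers.
- The arm moves only by the shell command python3 -m crank 'ROWS' [FORCE]. ROWS is a JSON object of lists of equal length, an entry for each row: "slide": the shift along the tool's x, y, z in m, a list of three; "roll": the turn about the tool's z in rad; "grip": the finger opening in m, from 0 to 0.0854. A call has exactly 8 rows; each row is the pose to reach, as a shift and turn from the pose commanded when the call began, along the tool's axes at that moment; what a row does not reach only later rows make up. A row lasts 1/10 s, in which the tool goes at most 50 mm and 8.59 degrees, less where a joint would pass 70% of its speed; a pose out of reach is approached as far as the arm can. A call with a gripper value outside its range is refused whole. The fingers move at their own pace and stop on an object; FORCE is the grip in N (left out, the last holds). Time passes only in rows, so rows that repeat a pose let the fingers close, or fill a call up. It gives the time, the measured TCP pose, the force and the opening at its end, in the units of the state.
- observe(): the state, without advancing time (a new reading comes with each control period).
- get_image(name): name is "scene" or "top" or "wrist"; returns a dict with "frame" (480x640x3 uint8, red, green, blue), "fx", "fy", "cx", "cy" (pixels), "xyz" and "rotation" of the camera in the world. Camera axes: x right, y down, z forward; pixel columns grow to the right and rows downward; lengths in m; the calibration is good to about 2 mm. A picture is of the moment at which its call begins. There is no depth.
- close_job(): hands the job in, once; it reports no verdict.
Trained networks look in a picture, given as the dict that the camera call returned (one of the last four; its "shot" number tells which), for a name from the list of things; names that differ only in an ending like _2 or _b are one class to them, and where a whole thing is asked for, a point or a joint stands for the part that bears it (a point fixed in the world has none). Each returns a list of dicts, best first, with "confidence" (0 to 1); they miss things now and then, are a little off and sometimes report something else, mostly with a low value. They report only what shows in the picture. A call takes as long as a camera call.
- silhouettes(target, picture): "pixels" (480x640 bool, what is visible of it) and "box" ([centre column, centre row, width, height] in pixels, round what is visible of it).
The state is a dict: "time_s": time; "q": joint angles; "qvel": joint speeds; "joint_efforts": joint torques, N m; "position": TCP position; "tool_rot": TCP orientation; "ft_force": force on the tool from outside, world axes, zero at the start; "wrist_torque": the same for the moment, N m; "grip_width": finger opening in m.
Only numpy, scipy, OpenCV 4.12 (cv2) and the standard library are available. Lean on these libraries where they do the work, as an engineer would, in place of code of your own. Each camera call takes 0.05 s, during which the arm holds its last target.

### The job

The mould-test swab is waiting in the white swab stand. Take it by its red cap to the one open tube in the blue rack and lower it in, without letting it drop, until its stopper rests on the seal in the tube's neck; let go there, with the cap still standing proud and the swab upright, then press the cap down until it is fully home on the tube. Leave the bottle, brush, paper-towel roll and sponge where they are.

Things in the scene. Friction and masses are not known exactly. Their poses are not given: they have to be found in the camera images.
- swab: Loose swab, 14 g, upright. Origin: on its axis at the underside of its red cap; z towards the cap. Cap: 15 mm in diameter from z = 0 to its flat top at +36 mm (lowest 4 mm: a 17 mm skirt). Below it a white stopper, 10 mm in diameter down to z = -13 mm, tapering to 5 mm at -18 mm; a wooden shaft 4.4 mm in diameter; a bud 6.6 mm in diameter ending at z = -98 mm. Yaw does not matter.
- stand: White swab stand, fixed, 70 x 150 x 112 mm tall: foot, two end cheeks, 8 mm top plate with three 13 mm holes, 42 mm apart along its y. Origin: centre of its underside. The swab hangs in the middle hole with the cap's underside on the top plate, 112 mm above the table; lift it at least 100 mm to clear the hole.
- rack: Blue tube rack, fixed, 75 x 175 mm, top plate at 80 mm. Origin: centre of its underside; its three tubes stand in a row along its y, 45 mm apart.
- tube_open: The one open tube, clear with a white neck, fixed upright in any of the rack's three places: 18 mm outside diameter, bore 12 mm. Origin at its foot, 6 mm above the table. In its neck four small springy rubber lips leave an 8.4 mm opening: bud and shaft pass freely, the stopper does not.
- mouth (a point): Centre of the open tube's mouth, at its rim, 116 mm above the table; z up. The stopper's taper comes to rest on the lips with the cap's underside about 12 mm above the rim; let go, the swab stays standing there nearly upright. From there it takes a push of 2 to 7 N until the cap's underside meets the rim, a hard stop; the lips' friction holds it.
- tube_a: A tube of the same kind, fixed in the rack, already closed by a red-capped swab: cap top 152 mm above the table. Origin at its foot, 6 mm above the table.
- tube_b: The other closed tube, the same as tube_a.
- bottle: White bottle with a blue cap, standing loose, 48 mm in diameter, 120 mm tall; origin: centre of its underside. Leave alone.
- brush: Flat wooden brush lying loose, 158 mm long along its x, 46 mm wide, 13 mm tall; origin on its underside, bristle tips 58 mm ahead (+x), handle end 100 mm behind. Leave alone.
- towel_roll: Roll of paper towel standing loose, 110 mm in diameter, 220 mm tall; origin: centre of its underside. Leave alone.
- sponge: Yellowish dry-cleaning sponge block lying loose, 75 x 50 x 22 mm; origin: centre of its underside. Leave alone.

How it is judged (in metres and radians):
On the way, in this order (a step that is already met when the one before it is completed fails the run):
1. the swab stands in the open tube, stopper in the neck and cap proud of the rim (underside 4 to 20 mm above it), let go (horizontal distance between swab and mouth below 0.006 m and z of swab in the frame of mouth between 0.004 and 0.02 m and angle between swab's own z axis and vertical below 0.2 rad and contact force between the fingers and swab below 0.05 N), for 0.2 s.
2. the cap is pressed home on the tube (z of swab in the frame of mouth below 0.002 m and horizontal distance between swab and mouth below 0.003 m), for 0.1 s.
At the end, for the whole second after the job is handed in: The swab is in the open tube with the underside of its cap within 2 mm of the rim, centred within 3 mm, upright within 0.1 rad, at rest and let go (all of step 2 and z of swab in the frame of mouth above -0.002 m and angle between swab's own z axis and vertical below 0.1 rad and linear speed of swab below 0.02 m/s); the robot touches nothing.
It fails at once if the swab is let drop into the tube (falls faster than 0.6 m/s within 20 mm of the tube's axis, below 110 mm above the rim) (linear speed of swab above 0.6 m/s and horizontal distance between swab and mouth below 0.02 m and z of swab in the frame of mouth below 0.11 m).
It fails at once if the bottle, brush, paper-towel roll or sponge is moved more than 20 mm (distance of any of bottle, brush, towel_roll, sponge from where it was at the start of the episode above 0.02 m).
It also fails if it takes over 53 s, if anything falls off the work surface, if the arm or the gripper's body presses on something with over 40 N, if the wrist force passes 120 N, or if a joint passes its speed limit or range.

## Working session

There is one attempt and no reset: what is moved stays moved. The work goes in short steps, Python scripts to look and compute and a shell command to move; the robot and the scene stay as the last step left them, time stands still between calls to the robot, and variables do not carry over. Pictures are saved under pics/ and viewed, and the job is handed in when it is done.

```bash
mkdir -p pics; cat > h.py <<'E'
import numpy as np, cv2
from rig import *
def save(p,n): cv2.imwrite('pics/'+n+'.png',cv2.cvtColor(p['frame'],cv2.COLOR_RGB2BGR))
def ray(p,u,v):
    R=np.array(p['rotation']);d=R@np.array([(u-p['cx'])/p['fx'],(v-p['cy'])/p['fy'],1]);return np.array(p['xyz']),d
def atz(p,u,v,z):
    o,d=ray(p,u,v);return o+d*(z-o[2])/d[2]
def proj(p,X):
    c=np.array(p['rotation']).T@(np.array(X)-np.array(p['xyz']));return p['fx']*c[0]/c[2]+p['cx'],p['fy']*c[1]/c[2]+p['cy']
E
python3 - <<'E'
from h import *
print(grip_depth)
o=observe();print(o['time_s'],o['position'],np.round(o['tool_rot'],3),o['ft_force'],o['grip_width'])
for n in ['scene','top']:
    p=get_image(n);save(p,n+'0');print(n,p['xyz'],np.round(p['rotation'],3).tolist(),p['fx'])
    for t in ['swab','stand','rack','tube_open','tube_a']:
        for s in silhouettes(t,p)[:4]: print(t,round(s['confidence'],2),np.round(s['box'],1))
E
```

```text
0.0187
0.0 [ 0.1910159  -0.51543999  0.23071609] [[ 0.938  0.347 -0.   ]
 [ 0.347 -0.938  0.001]
 [ 0.    -0.001 -1.   ]] [-0.22543552 -0.07023184 -0.54298526] 0.08561087043689475
scene [ 1.07570082 -0.9574147   0.78160317] [[0.883, 0.25, -0.397], [0.469, -0.489, 0.735], [-0.01, -0.836, -0.549]] 593.8392935855221
stand 0.71 [357.6 200.6  62.3  66.3]
rack 0.61 [256.4 286.9  68.7  77. ]
tube_open 0.46 [265.9 247.6   9.2  18.2]
tube_a 0.86 [243.9 266.9   9.1  36.3]
tube_a 0.53 [253.4 254.6  13.7  36.4]
top [ 0.50774201 -0.00701095  1.41550538] [[-0.015, -0.999, 0.034], [-1.0, 0.015, -0.013], [0.013, -0.034, -0.999]] 567.0708643144952
stand 0.95 [224.1 248.   73.5  46.4]
stand 0.58 [517.3 268.5  82.9  55.6]
stand 0.57 [316.  283.6  22.8  63.5]
rack 0.64 [392.1 264.5  77.5  45.7]
rack 0.42 [220.9 246.7  12.9   7.3]
tube_a 0.64 [413.1 261.3  10.7   4. ]
tube_a 0.51 [395.1 264.8  12.3   7. ]
```

View pics/scene0.png

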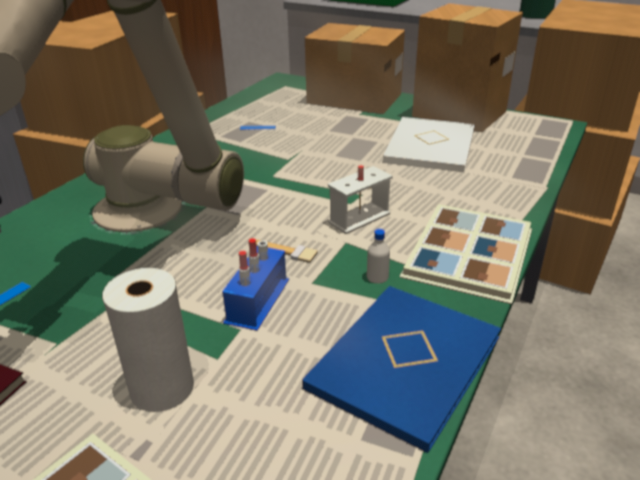

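View pics/top0.png

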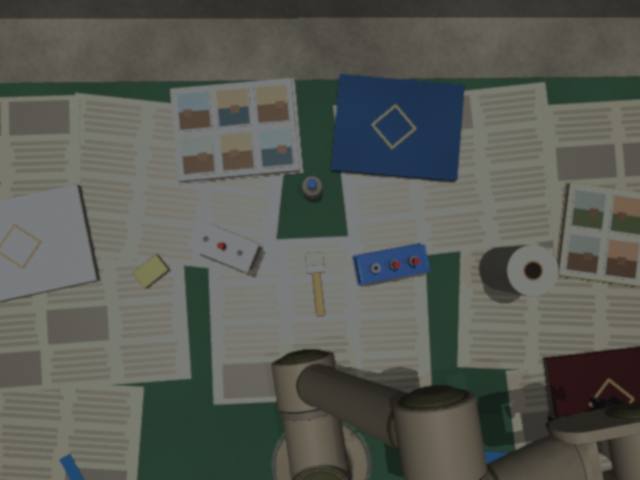

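The stand shows at about (228,248) in the top picture with the red cap at (222,246). The open tube (white ring) is at (376,268) and the closed ones are at (395,265) and (414,262). Next I measure these.

```bash
python3 - <<'E'
from h import *
p=get_image('top')
f=p['frame'];h=cv2.cvtColor(f,cv2.COLOR_RGB2HSV)
m=(((h[...,0]<8)|(h[...,0]>170))&(h[...,1]>130)).astype(np.uint8)
n,l,s,c=cv2.connectedComponentsWithStats(m)
for i in range(1,n):
    if 10<s[i,4]<200 and 230<c[i][1]<290: print('red',c[i],s[i], atz(p,*c[i],.148).round(4),atz(p,*c[i],.152).round(4))
crop=cv2.resize(f[225:300,190:440],None,fx=3.2,fy=3.2,interpolation=cv2.INTER_CUBIC);save({'frame':crop},'c0')
crop=cv2.resize(f[240:290,350:435],None,fx=9,fy=9,interpolation=cv2.INTER_CUBIC);save({'frame':crop},'c1')
q=get_image('scene')
f=q['frame'];h=cv2.cvtColor(f,cv2.COLOR_RGB2HSV)
m=(((h[...,0]<8)|(h[...,0]>170))&(h[...,1]>130)).astype(np.uint8)
n,l,s,c=cv2.connectedComponentsWithStats(m)
for i in range(1,n):
    if 20<s[i,4]<400 and 150<c[i][1]<290: print('scene red',c[i],s[i])
crop=cv2.resize(f[150:340,220:420],None,fx=3.1,fy=3.1,interpolation=cv2.INTER_CUBIC);save({'frame':crop},'c2')
E
```

```text
red [220.86956522 245.52173913] [218 244   7   4  23] [0.538 0.215 0.148] [0.5379 0.2143 0.152 ]
red [415.77777778 260.59259259] [413 259   7   5  27] [ 0.4977 -0.2198  0.148 ] [ 0.4977 -0.2192  0.152 ]
red [396.14285714 264.39285714] [393 262   7   6  28] [ 0.4899 -0.1757  0.148 ] [ 0.4899 -0.1751  0.152 ]
scene red [252.35211268 245.04225352] [249 238   7  18  71]
scene red [242.17241379 253.03448276] [239 251   7   5  29]
```

View pics/c0.png

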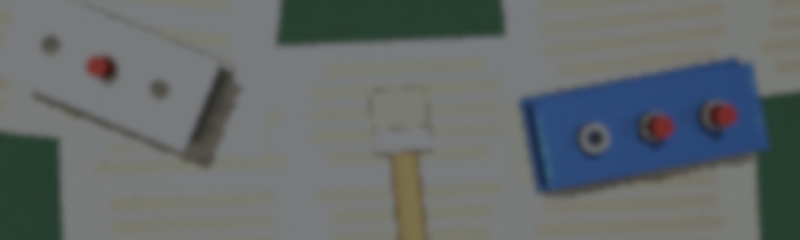

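View pics/c1.png

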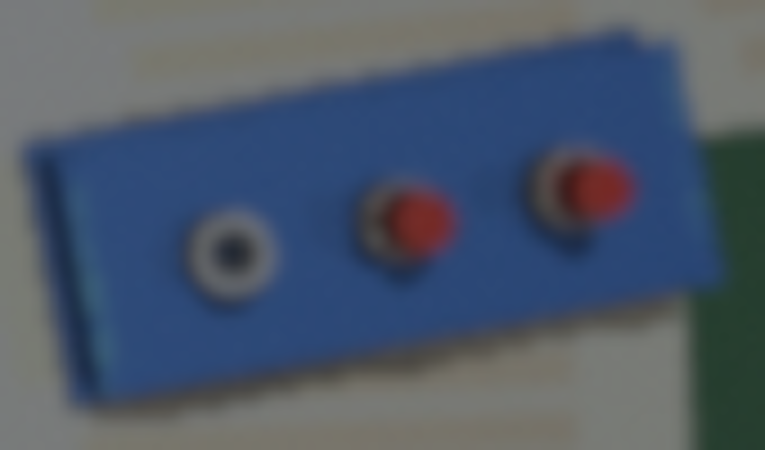

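View pics/c2.png

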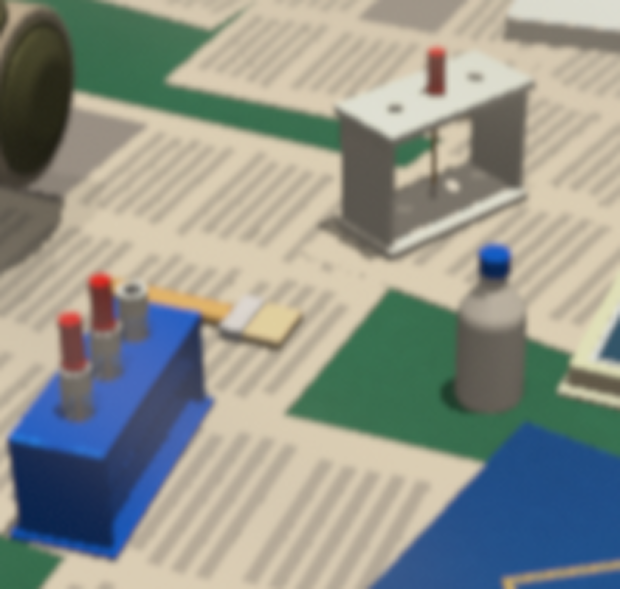

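```bash
python3 -m crank '{"slide":[[0.02,-0.02,-0.02],[0.06,-0.06,-0.04],[0.10,-0.10,-0.06],[0.14,-0.14,-0.08],[0.18,-0.18,-0.08],[0.22,-0.21,-0.08],[0.25,-0.24,-0.08],[0.27,-0.26,-0.08]],"roll":[-0.1,-0.2,-0.3,-0.4,-0.5,-0.6,-0.7,-0.7],"grip":[0.085,0.085,0.085,0.085,0.085,0.085,0.085,0.085]}' 30
python3 - <<'E'
from h import *
o=observe();print(o['time_s'],o['position'],np.round(o['tool_rot'],4),o['q'])
p=get_image('top');save(p,'t1')
m=atz(p,375.7,268.3,.116);print('mouth',m)
# targets
T=o['tool_rot'];P=np.array(o['position'])
print('to swab .537 .215 z.31',np.array(T).T@(np.array([.538,.215,.31])-P))
E
```

```text
time_s: 1.5
position: [0.3519, -0.1814, 0.3116]
tool_rot: [[0.491, 0.871, 0.001], [0.871, -0.491, -0.001], [-0.0, 0.001, -1.0]]
ft_force: [0.9, -0.5, 1.1]
grip_width: 0.0852
1.5 [ 0.35189171 -0.1814099   0.31162577] [[ 4.914e-01  8.709e-01  8.000e-04]
 [ 8.709e-01 -4.914e-01 -7.000e-04]
 [-2.000e-04  1.000e-03 -1.000e+00]] [-4.45402820e+01  2.71269665e+00  8.63865435e+01  4.29227877e-03
  9.08427664e+01 -1.51081878e+01]
mouth [ 0.48120668 -0.13284726  0.116     ]
to swab .537 .215 z.31 [ 0.43670113 -0.03270468  0.00150955]
```

```bash
python3 -m crank '{"slide":[[0.03,0,0],[0.08,-0.01,0],[0.13,-0.01,0],[0.18,-0.02,0],[0.23,-0.02,0],[0.28,-0.02,0],[0.33,-0.03,0],[0.37,-0.03,0]],"roll":[-0.1,-0.2,-0.3,-0.4,-0.5,-0.6,-0.685,-0.685],"grip":[0.085,0.085,0.085,0.085,0.085,0.085,0.085,0.085]}'
python3 - <<'E'
from h import *
o=observe();print(o['time_s'],o['position'],np.round(o['tool_rot'],4),o['q'])
p=get_image('wrist');save(p,'w2');print(p['xyz'],np.round(p['rotation'],3).tolist(),p['fx'])
print(proj(p,[.538,.215,.148]))
for t in ['swab','stand']:
        for s in silhouettes(t,p)[:4]: print(t,round(s['confidence'],2),np.round(s['box'],1))
E
```

```text
time_s: 2.35
position: [0.508, 0.1561, 0.3114]
tool_rot: [[-0.172, 0.985, 0.0], [0.985, 0.172, 0.0], [0.0, 0.0, -1.0]]
ft_force: [0.8, -0.6, 0.5]
grip_width: 0.085
2.35 [0.50804173 0.15606246 0.31139923] [[-1.719e-01  9.851e-01  3.000e-04]
 [ 9.851e-01  1.719e-01  2.000e-04]
 [ 1.000e-04  3.000e-04 -1.000e+00]] [ 4.29854802e+00  1.73499053e+01  6.79427136e+01  9.81742609e-03
  9.46909542e+01 -5.59758994e+00]
[0.49255607 0.23780982 0.45364182] [[0.985, 0.162, 0.056], [0.172, -0.933, -0.318], [0.001, 0.323, -0.946]] 331.2304997836771
(np.float64(361.18889261112366), np.float64(155.9664908162277))
swab 0.68 [359.4 150.8  20.9  20.6]
stand 0.86 [365.4 142.9 146.3 167.9]
```

View pics/w2.png

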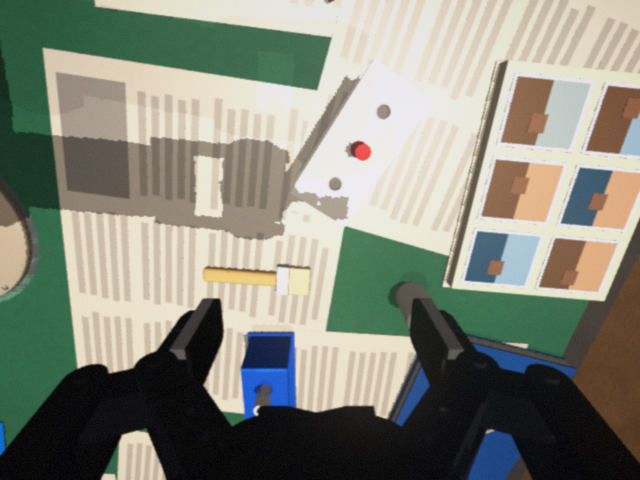

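The wrist picture shows the red cap at (362,151) and the empty holes at (384,112) and (335,184). The bottle is at about (410,295), and the brush lies well away from it.

```bash
python3 - <<'E'
from h import *
p=get_image('wrist');f=p['frame'];h=cv2.cvtColor(f,cv2.COLOR_RGB2HSV)
def comp(m,lo,hi,z):
    n,l,s,c=cv2.connectedComponentsWithStats(m.astype(np.uint8))
    for i in range(1,n):
        if lo<s[i,4]<hi and 90<c[i][1]<210 and 310<c[i][0]<410: print(c[i].round(1),s[i],atz(p,*c[i],z).round(4))
red=((h[...,0]<8)|(h[...,0]>170))&(h[...,1]>130)
comp(red,20,900,.148); comp(red&(h[...,2]>200),20,900,.148)
print('holes');comp((h[...,2]<150)&~red,40,400,.112)
crop=cv2.resize(f[90:210,300:420],None,fx=5,fy=5,interpolation=cv2.INTER_CUBIC);save({'frame':crop},'c3')
E
```

```text
[362.1 150.2] [354 141  17  18 210] [0.5377 0.2191 0.148 ]
[362.8 150.8] [356 143  15  16 183] [0.5384 0.2188 0.148 ]
holes
[353.1 147.3] [349 141  13  15  79] [0.5334 0.2183 0.112 ]
```

View pics/c3.png

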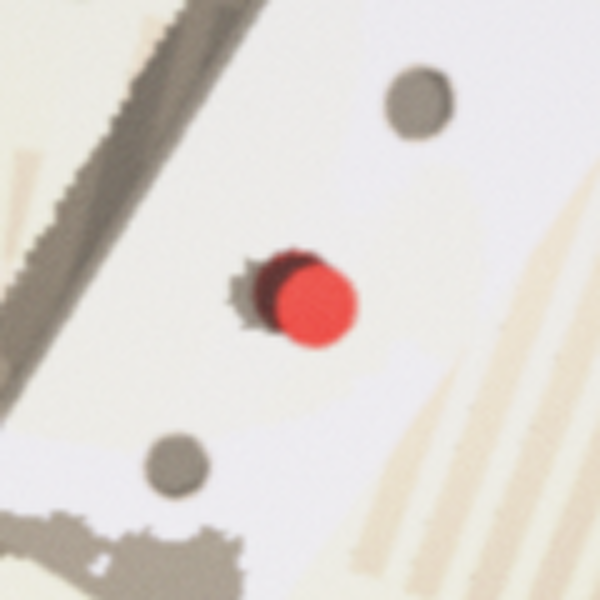

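```bash
python3 - <<'E'
from h import *
p=get_image('wrist')
t=atz(p,362.7,150.4,.148);a=atz(p,383.6,110,.112);b=atz(p,335.1,182.7,.112)
print(t,a,b,(a+b)/2,np.linalg.norm(a-b))
o=observe();T=np.array(o['tool_rot']);P=np.array(o['position'])
print(T.T@(np.array([.538,.2185,.20])-P))
q=get_image('top');f=q['frame'];crop=cv2.resize(f[225:275,185:270],None,fx=9,fy=9,interpolation=cv2.INTER_CUBIC);save({'frame':crop},'c4')
E
```

```text
[0.53805544 0.21772202 0.148     ] [0.5551591  0.25612303 0.112     ] [0.52223024 0.17898405 0.112     ] [0.53869467 0.21755354 0.112     ] 0.08387331252798218
[0.05940081 0.04090017 0.11109107]
```

View pics/c4.png

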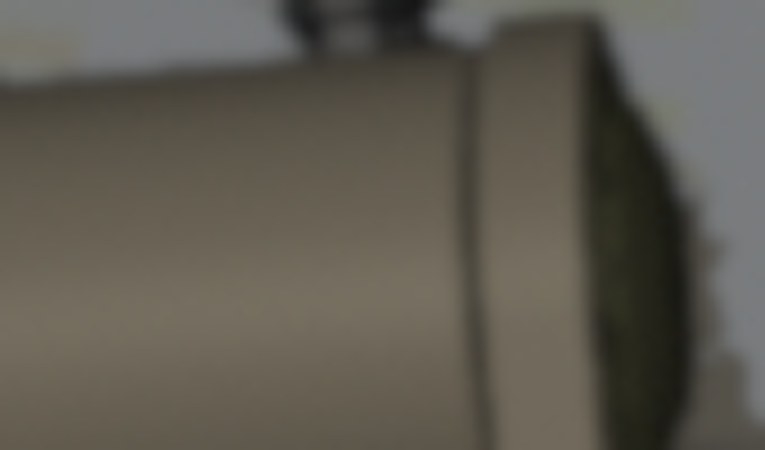

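```bash
python3 -m crank '{"slide":[[0.02,0.015,0],[0.045,0.032,0],[0.058,0.041,0.01],[0.058,0.041,0.04],[0.058,0.041,0.07],[0.058,0.041,0.10],[0.058,0.041,0.115],[0.058,0.041,0.12]],"roll":[0,0,0,0,0,0,0,0],"grip":[0.085,0.085,0.085,0.085,0.085,0.085,0.085,0.085]}'
python3 - <<'E'
from h import *
p=get_image('wrist');save(p,'w3')
o=observe();print(o['position']);P=np.array(o['position'])
for X in ([.5384,.2176,.148],[P[0],P[1],.148]):print(proj(p,X))
E
```

```text
time_s: 3.45
position: [0.5376, 0.2163, 0.1892]
tool_rot: [[-0.167, 0.986, -0.004], [0.986, 0.167, -0.001], [-0.0, -0.004, -1.0]]
ft_force: [-0.1, 0.3, -0.2]
grip_width: 0.0851
[0.537957   0.21645791 0.18967256]
(np.float64(319.86963226843613), np.float64(263.99424516220944))
(np.float64(318.82693293012915), np.float64(265.58699062476455))
```

View pics/w3.png

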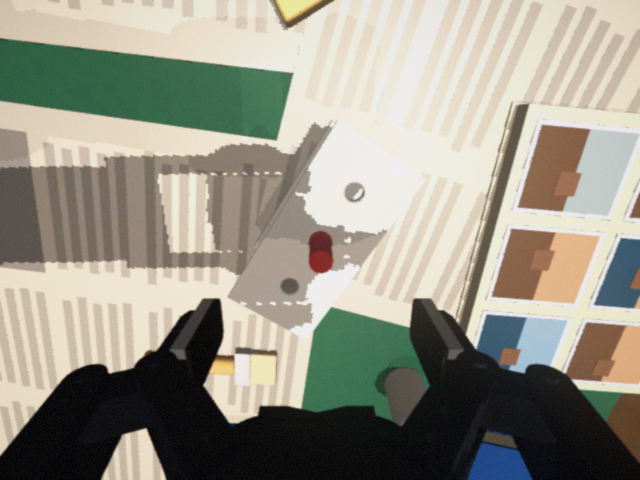

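The cap top at (321,262) is about 1–2 mm from the projected tool axis (319,266), so I shift slightly and descend.

```bash
python3 -m crank '{"slide":[[0.002,0.001,0.01],[0.002,0.001,0.03],[0.002,0.001,0.05],[0.002,0.001,0.065],[0.002,0.001,0.071],[0.002,0.001,0.071],[0.002,0.001,0.071],[0.002,0.001,0.071]],"roll":[0,0,0,0,0,0,0,0],"grip":[0.085,0.085,0.085,0.085,0.085,0.06,0.04,0.03]}' 30
python3 - <<'E'
from h import *
p=get_image('wrist');save(p,'w4')
o=observe();print(o['position'],o['grip_width'],o['ft_force'])
E
```

```text
time_s: 4.3
position: [0.5397, 0.2197, 0.1212]
tool_rot: [[-0.168, 0.986, 0.002], [0.986, 0.168, 0.0], [0.0, 0.002, -1.0]]
ft_force: [0.0, -0.3, 1.2]
grip_width: 0.0432
[0.53959591 0.21965903 0.12111959] 0.03546449977001942 [-0.00938922  0.28689668  0.66800263]
```

View pics/w4.png

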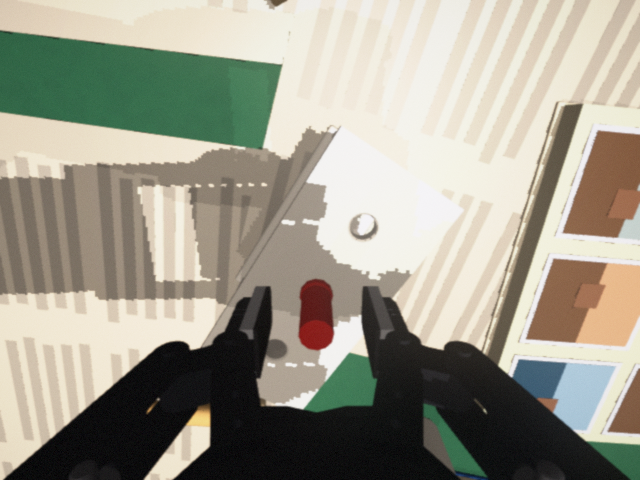

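The cap is centred between the fingers: its column is 316, and the fingers are at 270 and 363. I close now.

```bash
python3 -m crank '{"slide":[[0,0,0.002],[0,0,0.002],[0,0,0.002],[0,0,0.002],[0,0,0.002],[0,0,0.002],[0,0,0.002],[0,0,0.002]],"roll":[0,0,0,0,0,0,0,0],"grip":[0.02,0.012,0.008,0.005,0.005,0.005,0.005,0.005]}' 30
python3 - <<'E'
from h import *
p=get_image('wrist');save(p,'w5')
o=observe();print(o['position'],o['grip_width'],o['ft_force'])
E
```

```text
time_s: 5.15
position: [0.5393, 0.2196, 0.1184]
tool_rot: [[-0.168, 0.986, 0.0], [0.986, 0.168, 0.0], [0.0, 0.0, -1.0]]
ft_force: [0.7, -0.2, 2.5]
grip_width: 0.0134
[0.53932863 0.21961234 0.11840824] 0.013440666105763504 [-0.61435882  0.2787331   3.4852453 ]
```

View pics/w5.png

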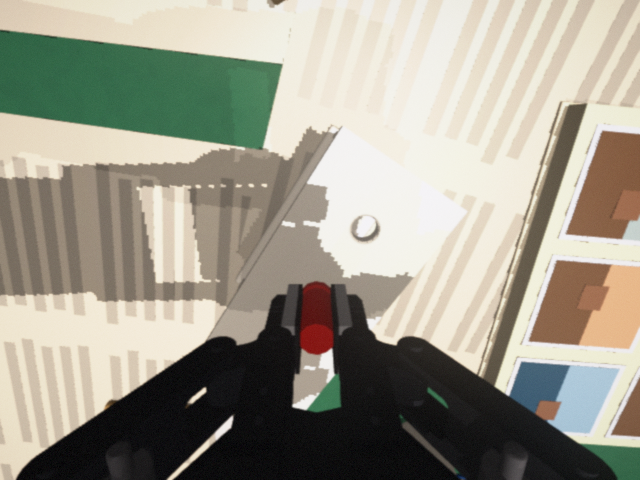

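```bash
python3 -m crank '{"slide":[[0,0,-0.005],[0,0,-0.02],[0,0,-0.045],[0,0,-0.075],[0,0,-0.105],[0,0,-0.135],[0,0,-0.165],[0,0,-0.18]],"roll":[0,0,0,0,0,0,0,0],"grip":[0.005,0.005,0.005,0.005,0.005,0.005,0.005,0.005]}' 40
python3 - <<'E'
from h import *
p=get_image('wrist');save(p,'w6')
p=get_image('scene');save(p,'s6')
o=observe();print(o['position'],o['grip_width'],o['ft_force'])
T=np.array(o['tool_rot']);print(T.T@(np.array([.4815,-.132,.2986])-np.array(o['position'])))
E
```

```text
time_s: 6.0
position: [0.5394, 0.2196, 0.3011]
tool_rot: [[-0.168, 0.986, 0.003], [0.986, 0.168, 0.001], [0.0, 0.003, -1.0]]
ft_force: [-0.4, 0.3, -0.1]
grip_width: 0.0129
[0.53959753 0.21966712 0.3004208 ] 0.013351676906966765 [ 0.52366852  1.02912966 -0.77288224]
[-0.33688326 -0.11643141  0.00134102]
```

View pics/w6.png

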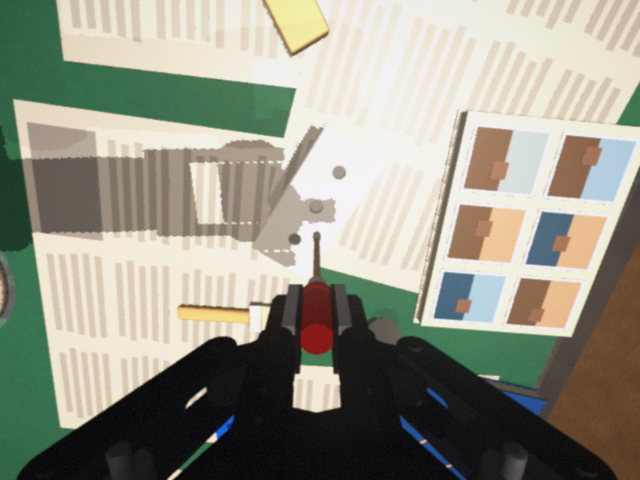

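View pics/s6.png

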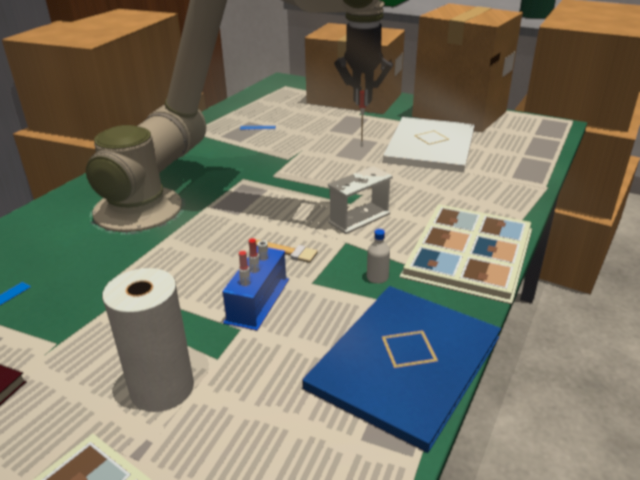

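The swab hangs straight in the grip: its bud tip is at (317,236) and the emptied hole at (316,207). I carry it over to the rack.

```bash
python3 -m crank '{"slide":[[-0.02,-0.007,0],[-0.06,-0.02,0],[-0.105,-0.036,0],[-0.15,-0.052,0],[-0.195,-0.067,0],[-0.24,-0.083,0],[-0.285,-0.098,0],[-0.32,-0.11,0]],"roll":[0,0,0,0,0,0,0,0],"grip":[0.005,0.005,0.005,0.005,0.005,0.005,0.005,0.005]}' 40
python3 -m crank '{"slide":[[-0.01,-0.003,0],[-0.016,-0.006,0],[-0.017,-0.006,0],[-0.017,-0.006,0],[-0.017,-0.006,0],[-0.017,-0.006,0],[-0.017,-0.006,0],[-0.017,-0.006,0]],"roll":[0,0,0,0,0,0,0,0],"grip":[0.005,0.005,0.005,0.005,0.005,0.005,0.005,0.005]}' 40
python3 - <<'E'
from h import *
p=get_image('wrist');save(p,'w7')
f=p['frame'];crop=cv2.resize(f[170:360,220:420],None,fx=3.1,fy=3.1,interpolation=cv2.INTER_CUBIC);save({'frame':crop},'c7')
o=observe();print(o['position'],o['grip_width'],o['ft_force'],np.round(o['tool_rot'],4))
P=np.array(o['position']);s0=P[2]-.0064
print('mouth at axis',proj(p,[P[0],P[1],.116]),'bud',proj(p,[P[0],P[1],s0-.098]))
print([proj(p,np.array([P[0],P[1],.116])+d) for d in ([.01,0,0],[0,.01,0])])
E
```

```text
time_s: 6.9
position: [0.4835, -0.1165, 0.2969]
tool_rot: [[-0.167, 0.986, -0.002], [0.986, 0.167, 0.001], [0.001, -0.002, -1.0]]
ft_force: [0.5, 0.3, -0.1]
grip_width: 0.0132
time_s: 7.7
position: [0.4816, -0.1318, 0.2983]
tool_rot: [[-0.169, 0.986, 0.0], [0.986, 0.169, 0.0], [-0.0, 0.0, -1.0]]
ft_force: [0.1, 0.1, -0.2]
grip_width: 0.0131
[ 0.48159941 -0.13197386  0.29830195] 0.013224108337942833 [0.15586289 0.1362307  0.00595125] [[-1.684e-01  9.857e-01  1.000e-04]
 [ 9.857e-01  1.684e-01 -1.000e-04]
 [-1.000e-04  1.000e-04 -1.000e+00]]
mouth at axis (np.float64(317.15719787754773), np.float64(207.79950704201514)) bud (np.float64(317.48747019491634), np.float64(232.52563776334696))
[(np.float64(326.9137469912924), np.float64(209.41585927477297)), (np.float64(318.85030640082726), np.float64(198.2123938138234))]
```

View pics/w7.png

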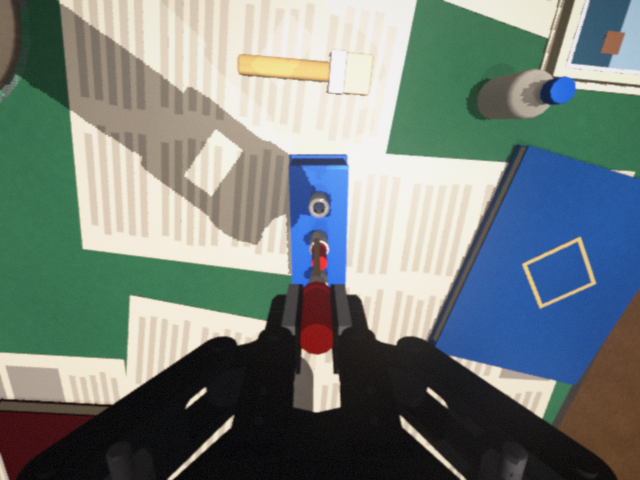

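View pics/c7.png

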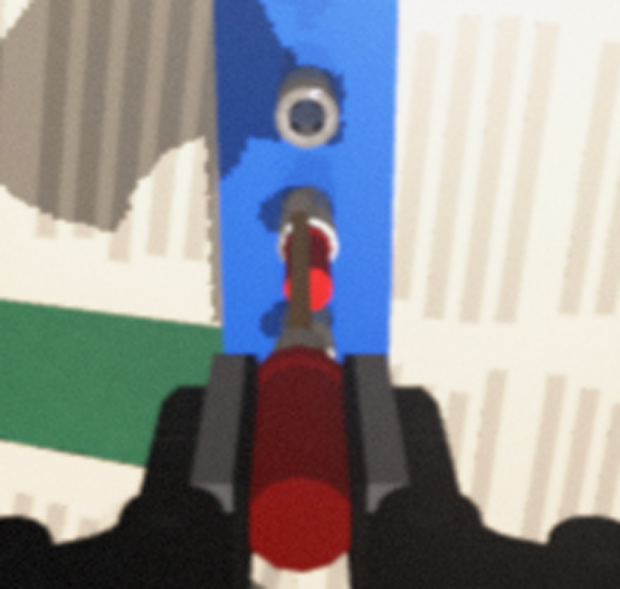

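```bash
python3 - <<'E'
from h import *
p=get_image('wrist');o=observe();P=np.array(o['position']);T=np.array(o['tool_rot'])
f=p['frame']
s0=P[2]-.0064
for z in (.036,0,-.013,-.018,-.09,-.098):
    for dx in (-.0075,0,.0075): print(z,dx,np.round(proj(p,np.array([P[0],P[1],s0+z])+T[:,0]*dx),1))
crop=cv2.resize(f[190:350,275:360],None,fx=7,fy=7,interpolation=cv2.INTER_CUBIC)
crop=crop[:600*2]
g=np.clip(255*(crop/255.)**0.6,0,255).astype(np.uint8)
save({'frame':g[:595]},'c8a');save({'frame':g[525:]},'c8b')
E
```

```text
0.036 -0.0075 [318.9 354.2]
0.036 0 [318.9 338.8]
0.036 0.0075 [319.  322.8]
0 -0.0075 [318.3 307.4]
0 0 [318.3 294.4]
0 0.0075 [318.4 281.1]
-0.013 -0.0075 [318.2 294.8]
-0.013 0 [318.2 282.5]
-0.013 0.0075 [318.2 269.9]
-0.018 -0.0075 [318.1 290.4]
-0.018 0 [318.1 278.4]
-0.018 0.0075 [318.1 266.1]
-0.09 -0.0075 [317.5 245. ]
-0.09 0 [317.5 235.8]
-0.09 0.0075 [317.6 226.4]
-0.098 -0.0075 [317.5 241.4]
-0.098 0 [317.5 232.5]
-0.098 0.0075 [317.5 223.3]
```

View pics/c8a.png

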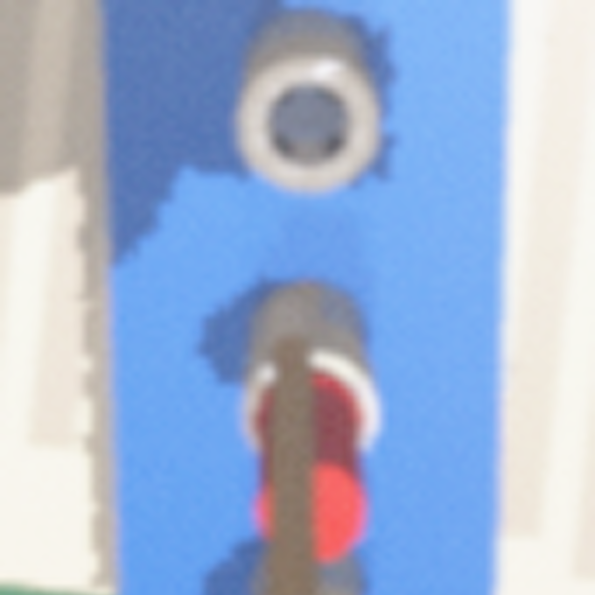

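View pics/c8b.png

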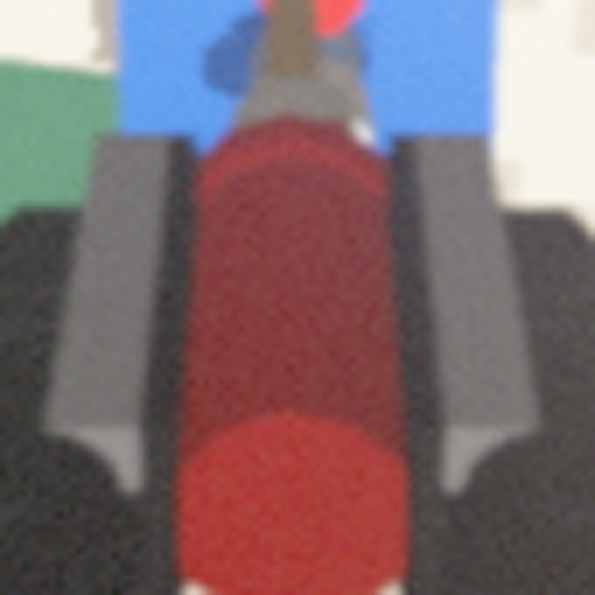

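```bash
python3 - <<'E'
import cv2,numpy as np
f=cv2.imread('pics/w6.png');c=cv2.resize(f[195:285,275:360],None,fx=6.5,fy=6.5,interpolation=cv2.INTER_CUBIC)
g=np.clip(255*(c/255.)**0.8,0,255).astype(np.uint8);cv2.imwrite('pics/c9.png',g)
E
```

```text
(no output)
```

View pics/c9.png

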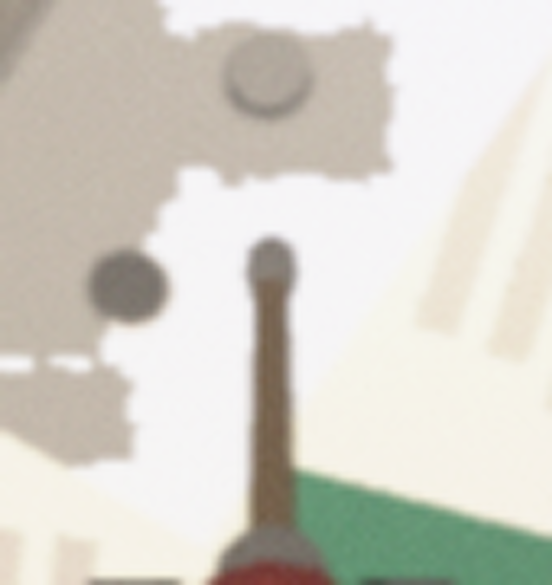

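The bud is grey, with its tip at (316.7,232) in the earlier picture, so the swab is straight to within about 1 mm. The mouth centre at (319.3,207.4) is about 3 mm off along tool y and 0.8 mm along tool x. I correct that and descend until the bud is just above the rim.

```bash
python3 -m crank '{"slide":[[0.0008,0.003,0],[0.0008,0.003,0.01],[0.0008,0.003,0.025],[0.0008,0.003,0.04],[0.0008,0.003,0.052],[0.0008,0.003,0.058],[0.0008,0.003,0.058],[0.0008,0.003,0.058]],"roll":[0,0,0,0,0,0,0,0],"grip":[0.005,0.005,0.005,0.005,0.005,0.005,0.005,0.005]}' 40
python3 - <<'E'
from h import *
p=get_image('wrist');o=observe();P=np.array(o['position']);T=np.array(o['tool_rot']);print(P,T.round(4).tolist())
f=p['frame']
s0=P[2]-.0064
for z in (-.0947,-.098):
    for dx in (-.0033,0,.0033): print(z,dx,np.round(proj(p,np.array([P[0],P[1],s0+z])+T[:,0]*dx),1))
print(proj(p,[P[0],P[1],.116]))
c=cv2.resize(f[190:290,275:360],None,fx=6.0,fy=6.0,interpolation=cv2.INTER_CUBIC)
save({'frame':np.clip(255*(c/255.)**0.6,0,255).astype(np.uint8)},'c10')
p=get_image('scene');f=p['frame']
c=cv2.resize(f[200:300,210:310],None,fx=6.0,fy=6.0,interpolation=cv2.INTER_CUBIC);save({'frame':c},'c11')
p=get_image('top');f=p['frame'];save(p,'t11')
E
```

```text
time_s: 8.6
position: [0.4845, -0.1309, 0.2405]
tool_rot: [[-0.168, 0.986, 0.0], [0.986, 0.168, -0.0], [-0.0, 0.0, -1.0]]
ft_force: [0.2, -0.2, 0.2]
grip_width: 0.013
[ 0.4846163  -0.13094337  0.24074848] [[-0.1682, 0.9857, 0.0009], [0.9857, 0.1682, -0.0005], [-0.0006, 0.0008, -1.0]]
-0.0947 -0.0033 [317.6 237.8]
-0.0947 0 [317.6 233.8]
-0.0947 0.0033 [317.6 229.8]
-0.098 -0.0033 [317.6 236.4]
-0.098 0 [317.6 232.5]
-0.098 0.0033 [317.6 228.5]
(np.float64(317.46340604379685), np.float64(224.7524355714184))
```

View pics/c10.png

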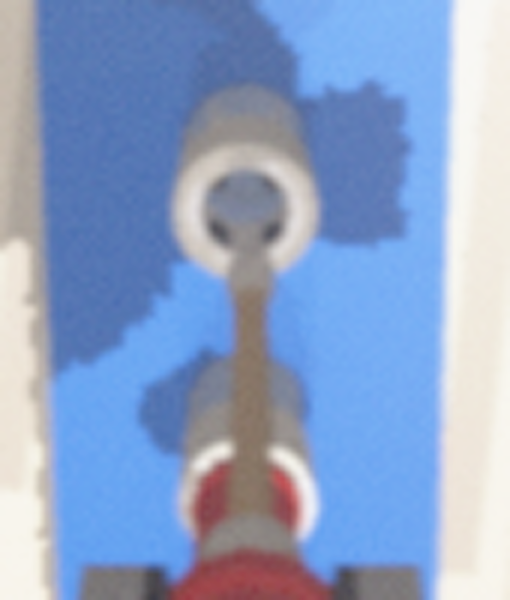

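View pics/c11.png

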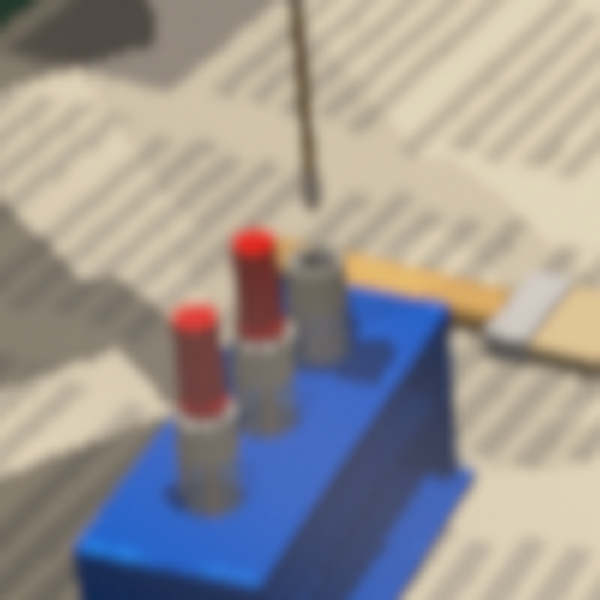

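```bash
python3 -m crank '{"slide":[[0,-0.0005,0.004],[0,-0.0005,0.008],[0,-0.0005,0.012],[0,-0.0005,0.016],[0,-0.0005,0.018],[0,-0.0005,0.018],[0,-0.0005,0.018],[0,-0.0005,0.018]],"roll":[0,0,0,0,0,0,0,0],"grip":[0.005,0.005,0.005,0.005,0.005,0.005,0.005,0.005]}' 40
python3 - <<'E'
from h import *
p=get_image('wrist');o=observe();P=np.array(o['position']);T=np.array(o['tool_rot']);print(P,T.round(4).tolist())
f=p['frame']
print(proj(p,[P[0],P[1],.116]))
c=cv2.resize(f[205:265,285:350],None,fx=9.0,fy=9.0,interpolation=cv2.INTER_CUBIC)
save({'frame':np.clip(255*(c/255.)**0.6,0,255).astype(np.uint8)},'c12')
p=get_image('scene');f=p['frame']
c=cv2.resize(f[210:270,235:295],None,fx=10,fy=10.0,interpolation=cv2.INTER_CUBIC);save({'frame':c},'c13')
E
```

```text
time_s: 9.55
position: [0.484, -0.1309, 0.2224]
tool_rot: [[-0.168, 0.986, 0.0], [0.986, 0.168, -0.0], [-0.0, 0.0, -1.0]]
ft_force: [0.5, -0.6, -0.9]
grip_width: 0.0132
[ 0.48394932 -0.13096806  0.22241508] [[-0.1682, 0.9858, 0.0003], [0.9858, 0.1682, -0.0002], [-0.0002, 0.0002, -1.0]]
(np.float64(317.46791923665205), np.float64(231.54148684878342))
```

View pics/c12.png

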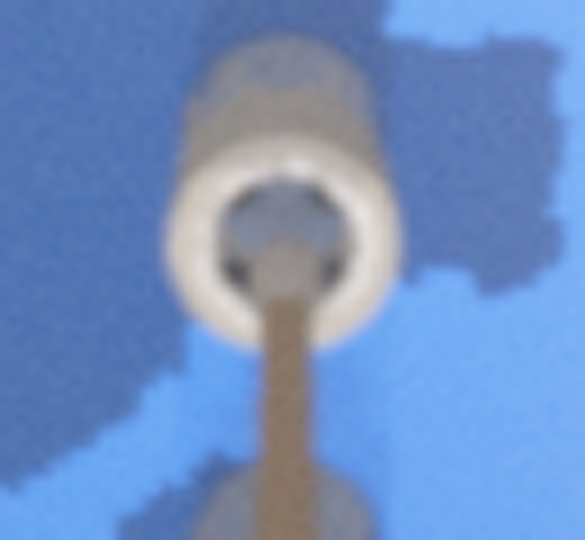

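View pics/c13.png

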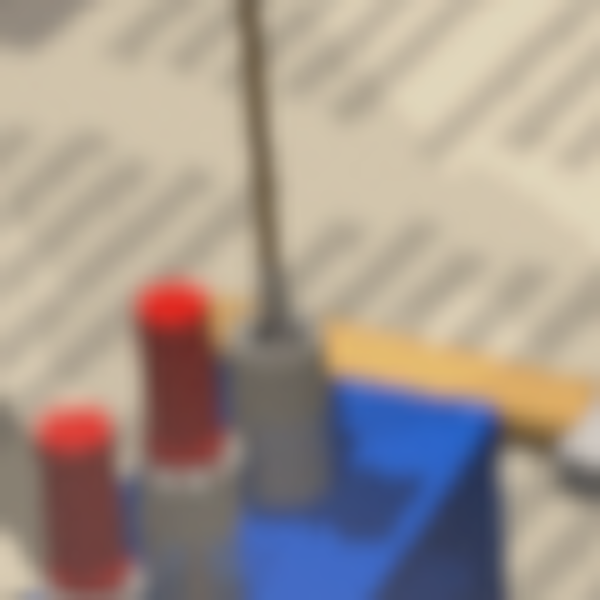

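The bud sits about 2 mm towards −tool x of the mouth centre: its front edge is at row 240 of the enlargement, and 207–219 is expected. It is centred across to 0.3 mm. I shift +1.8 mm along tool x and look again.

```bash
python3 -m crank '{"slide":[[0.001,0,0],[0.0018,0,0],[0.0018,0,0],[0.0018,0,0],[0.0018,0,0],[0.0018,0,0],[0.0018,0,0],[0.0018,0,0]],"roll":[0,0,0,0,0,0,0,0],"grip":[0.005,0.005,0.005,0.005,0.005,0.005,0.005,0.005]}' 40
python3 - <<'E'
from h import *
p=get_image('wrist');o=observe();P=np.array(o['position']);T=np.array(o['tool_rot']);print(P,o['ft_force'])
f=p['frame']
c=cv2.resize(f[205:265,285:350],None,fx=9.0,fy=9.0,interpolation=cv2.INTER_CUBIC)
save({'frame':np.clip(255*(c/255.)**0.6,0,255).astype(np.uint8)},'c14')
p=get_image('scene');f=p['frame']
c=cv2.resize(f[210:270,235:295],None,fx=10,fy=10.0,interpolation=cv2.INTER_CUBIC);save({'frame':np.clip(255*(c/255.)**0.7,0,255).astype(np.uint8)},'c15')
E
```

```text
time_s: 10.45
position: [0.4836, -0.1292, 0.2223]
tool_rot: [[-0.168, 0.986, -0.0], [0.986, 0.168, 0.0], [0.0, -0.0, -1.0]]
ft_force: [-0.1, -0.8, -0.3]
grip_width: 0.0132
[ 0.48358481 -0.12915284  0.22225619] [-0.10003495  0.1017181  -1.21569254]
```

View pics/c14.png

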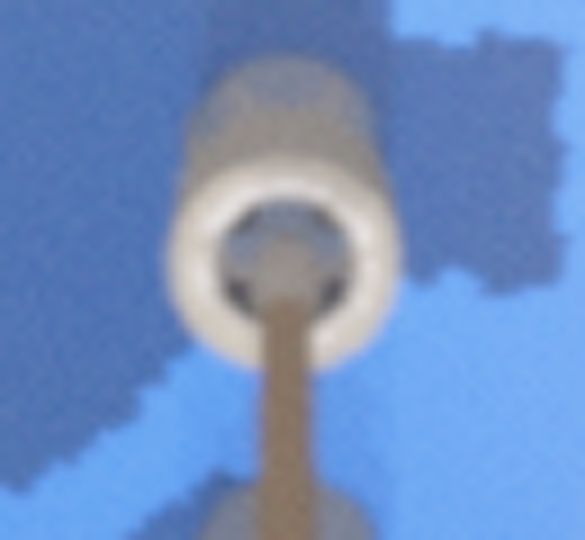

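View pics/c15.png

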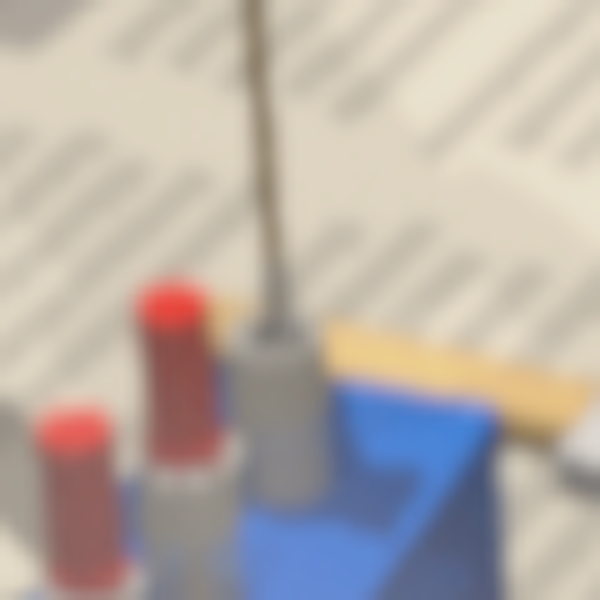

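```bash
python3 -m crank '{"slide":[[0,-0.0002,0.003],[0,-0.0002,0.007],[0,-0.0002,0.011],[0,-0.0002,0.015],[0,-0.0002,0.02],[0,-0.0002,0.025],[0,-0.0002,0.03],[0,-0.0002,0.03]],"roll":[0,0,0,0,0,0,0,0],"grip":[0.005,0.005,0.005,0.005,0.005,0.005,0.005,0.005]}' 40
python3 - <<'E'
from h import *
p=get_image('wrist');o=observe();P=np.array(o['position']);T=np.array(o['tool_rot']);print(P,o['ft_force'],o['grip_width'])
f=p['frame']
c=cv2.resize(f[215:350,275:360],None,fx=4.4,fy=4.4,interpolation=cv2.INTER_CUBIC)
a=np.clip(255*(c/255.)**0.6,0,255).astype(np.uint8)
p=get_image('scene');f=p['frame']
c=cv2.resize(f[180:270,235:295],(400,594),interpolation=cv2.INTER_CUBIC);c=np.clip(255*(c/255.)**0.7,0,255).astype(np.uint8)
save({'frame':np.hstack([a[:594],c])},'c16')
E
```

```text
time_s: 11.35
position: [0.4831, -0.129, 0.1915]
tool_rot: [[-0.168, 0.986, -0.001], [0.986, 0.168, 0.001], [0.001, -0.001, -1.0]]
ft_force: [-1.2, 0.3, 0.6]
grip_width: 0.0131
[ 0.48329149 -0.12913406  0.19194377] [ 0.27451138  0.36084176 -0.91284224] 0.013032409970414972
```

View pics/c16.png

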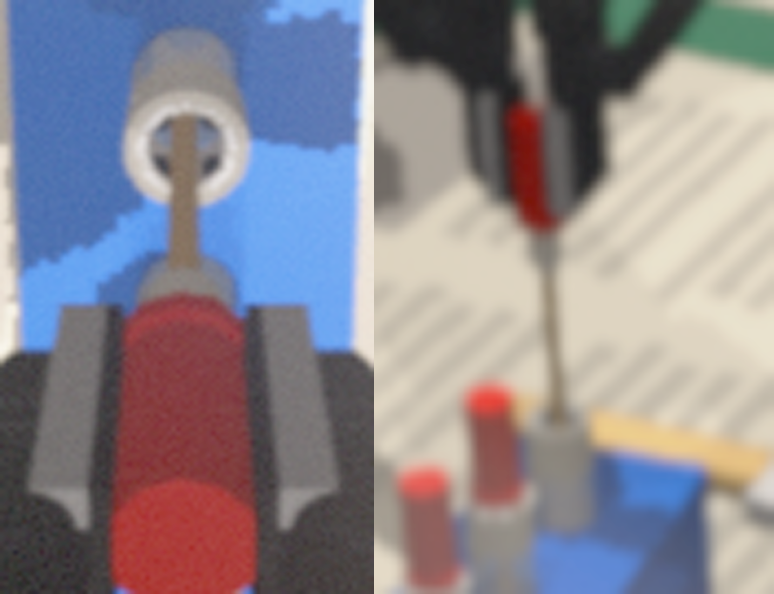

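The bud and shaft are in the mouth and centred, with no force. I descend further.

```bash
python3 -m crank '{"slide":[[0,0,0.006],[0,0,0.013],[0,0,0.02],[0,0,0.027],[0,0,0.034],[0,0,0.041],[0,0,0.046],[0,0,0.046]],"roll":[0,0,0,0,0,0,0,0],"grip":[0.005,0.005,0.005,0.005,0.005,0.005,0.005,0.005]}' 40
python3 - <<'E'
from h import *
p=get_image('wrist');o=observe();P=np.array(o['position']);T=np.array(o['tool_rot']);print(P,o['ft_force'],o['grip_width'])
f=p['frame']
c=cv2.resize(f[215:350,275:360],None,fx=4.4,fy=4.4,interpolation=cv2.INTER_CUBIC)
a=np.clip(255*(c/255.)**0.6,0,255).astype(np.uint8)
p=get_image('scene');f=p['frame']
c=cv2.resize(f[180:270,235:295],(400,594),interpolation=cv2.INTER_CUBIC);c=np.clip(255*(c/255.)**0.7,0,255).astype(np.uint8)
save({'frame':np.hstack([a[:594],c])},'c17')
E
```

```text
time_s: 12.25
position: [0.4831, -0.129, 0.1455]
tool_rot: [[-0.168, 0.986, -0.001], [0.986, 0.168, 0.001], [0.001, -0.001, -1.0]]
ft_force: [0.9, -0.7, 0.1]
grip_width: 0.0132
[ 0.48335235 -0.12913917  0.1460239 ] [ 0.53363485 -0.60804673  0.28289034] 0.01286743251977905
```

View pics/c17.png

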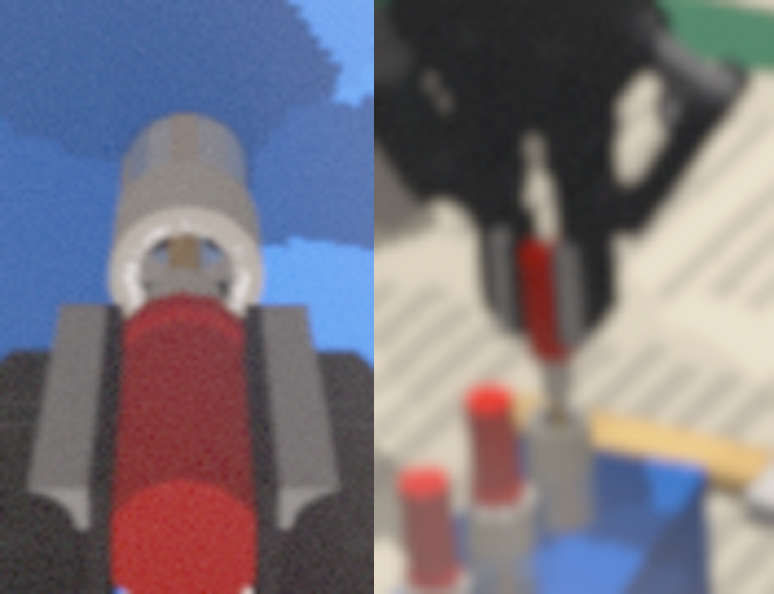

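```bash
python3 -m crank '{"slide":[[0,0,0.003],[0,0,0.005],[0,0,0.007],[0,0,0.009],[0,0,0.010],[0,0,0.011],[0,0,0.012],[0,0,0.012]],"roll":[0,0,0,0,0,0,0,0],"grip":[0.005,0.005,0.005,0.005,0.005,0.005,0.005,0.005]}' 30
python3 - <<'E'
from h import *
for i in range(3):
  p=get_image('wrist');o=observe();P=np.array(o['position']);T=np.array(o['tool_rot']);print(P,o['ft_force'],o['grip_width'])
E
```

```text
time_s: 13.15
position: [0.4836, -0.1294, 0.1344]
tool_rot: [[-0.168, 0.986, 0.001], [0.986, 0.168, -0.001], [-0.001, 0.001, -1.0]]
ft_force: [0.3, -0.8, 0.9]
grip_width: 0.0134
[ 0.48360764 -0.12940576  0.13438149] [-0.0663242  -1.50688236  0.7298834 ] 0.012988178488695806
[ 0.48359376 -0.12939492  0.13438644] [ 1.42676104 -0.82670476  0.94108168] 0.012915976986572885
[ 0.48358337 -0.12937234  0.1343873 ] [ 1.2967597  -1.31554482  1.13677393] 0.013235365859669645
```

```bash
python3 -m crank '{"slide":[[0,0,0.0005],[0,0,0.001],[0,0,0.0015],[0,0,0.0015],[0,0,0.0015],[0,0,0.0015],[0,0,0.0015],[0,0,0.0015]],"roll":[0,0,0,0,0,0,0,0],"grip":[0.005,0.005,0.005,0.005,0.005,0.005,0.005,0.005]}' 30
python3 - <<'E'
from h import *
for i in range(4):
  p=get_image('wrist');o=observe();P=np.array(o['position']);T=np.array(o['tool_rot']);print(P,o['ft_force'],o['grip_width'])
E
```

```text
time_s: 14.1
position: [0.4835, -0.1293, 0.1328]
tool_rot: [[-0.168, 0.986, 0.0], [0.986, 0.168, -0.0], [-0.0, 0.0, -1.0]]
ft_force: [1.8, -2.7, 1.8]
grip_width: 0.0129
[ 0.48349438 -0.1293191   0.13279999] [ 2.13387206 -2.3409207   1.5050277 ] 0.012980620727917535
[ 0.48347769 -0.12931856  0.13281385] [ 2.70583257 -3.04180468  1.75054647] 0.013170062445831845
[ 0.48348357 -0.12930257  0.13280684] [ 2.98399608 -4.07639343  2.80489139] 0.013344226912162865
[ 0.48349118 -0.12929124  0.13279848] [ 2.92386526 -3.33815586  1.36979846] 0.012976858698521413
```

Contact shows: Fz is about 1.8 N, with a lateral push of (+3, −3.5) N. I ease off in that direction before letting go.

```bash
python3 -m crank '{"slide":[[-0.0004,0.0002,0],[-0.0007,0.0004,0],[-0.0007,0.0004,0],[-0.0007,0.0004,0],[-0.0007,0.0004,0],[-0.0007,0.0004,0],[-0.0007,0.0004,0],[-0.0007,0.0004,0]],"roll":[0,0,0,0,0,0,0,0],"grip":[0.005,0.005,0.005,0.005,0.005,0.005,0.005,0.005]}' 30
python3 - <<'E'
from h import *
for i in range(4):
  p=get_image('wrist');o=observe();P=np.array(o['position']);T=np.array(o['tool_rot']);print(P,o['ft_force'],o['grip_width'])
E
```

```text
time_s: 15.1
position: [0.4839, -0.1297, 0.1327]
tool_rot: [[-0.168, 0.986, -0.0], [0.986, 0.168, 0.0], [0.0, -0.0, -1.0]]
ft_force: [1.2, -1.1, 0.3]
grip_width: 0.0126
[ 0.48384315 -0.12970937  0.13269897] [ 1.98316316 -0.63347639  0.22188039] 0.013476536213784682
[ 0.48388052 -0.12973961  0.13270535] [ 1.85528871 -1.56872517  0.98239447] 0.013018607618846613
[ 0.48390312 -0.12975943  0.13273642] [ 1.38154584 -0.3336233   1.08020862] 0.013186347352637512
[ 0.48389302 -0.12974546  0.13274376] [ 1.93676848 -0.43145956  0.05396641] 0.013122114355166407
```

```bash
python3 -m crank '{"slide":[[0,0.0004,0],[0,0.0005,0.0005],[0,0.0005,0.0005],[0,0.0005,0.0005],[0,0.0005,0.0005],[0,0.0005,0.0005],[0,0.0005,0.0005],[0,0.0005,0.0005]],"roll":[0,0,0,0,0,0,0,0],"grip":[0.005,0.005,0.005,0.015,0.02,0.026,0.032,0.038]}' 20
python3 - <<'E'
from h import *
p=get_image('wrist');o=observe();P=np.array(o['position']);T=np.array(o['tool_rot']);print(P,o['ft_force'],o['grip_width'])
f=p['frame']
c=cv2.resize(f[215:350,275:360],None,fx=4.4,fy=4.4,interpolation=cv2.INTER_CUBIC)
a=np.clip(255*(c/255.)**0.6,0,255).astype(np.uint8)
p=get_image('scene');f=p['frame']
c=cv2.resize(f[180:270,235:295],(400,594),interpolation=cv2.INTER_CUBIC);c=np.clip(255*(c/255.)**0.7,0,255).astype(np.uint8)
save({'frame':np.hstack([a[:594],c])},'c18')
E
```

```text
time_s: 16.1
position: [0.4843, -0.1296, 0.1322]
tool_rot: [[-0.168, 0.986, -0.0], [0.986, 0.168, 0.0], [0.0, -0.0, -1.0]]
ft_force: [0.4, -0.4, 0.7]
grip_width: 0.0381
[ 0.48436906 -0.12965996  0.13221944] [-0.93843616  0.2882961  -0.06321966] 0.03804872600754825
```

View pics/c18.png

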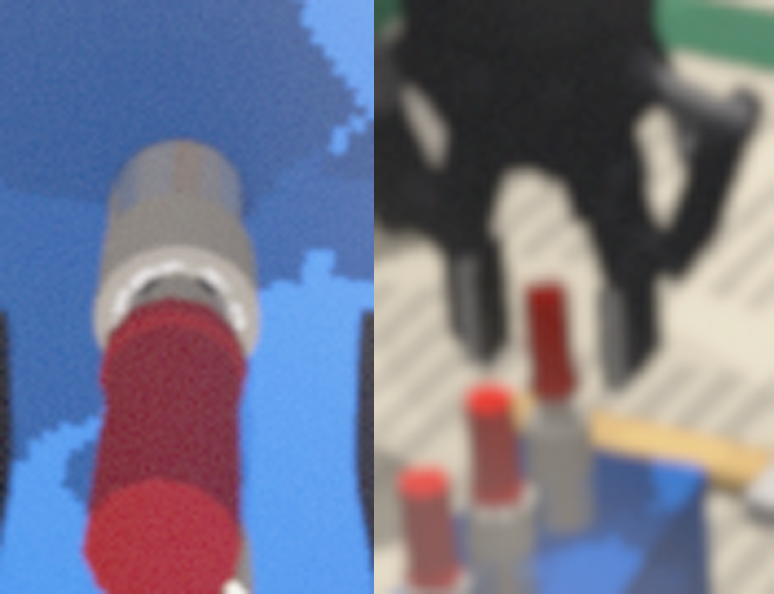

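The swab stands free in the neck, with the cap proud and nearly upright. I raise, look, then close the fingers above it.

```bash
python3 -m crank '{"slide":[[0,0,-0.005],[0,0,-0.015],[0,0,-0.03],[0,0,-0.045],[0,0,-0.06],[0,0,-0.07],[0,0,-0.07],[0,0,-0.07]],"roll":[0,0,0,0,0,0,0,0],"grip":[0.042,0.042,0.042,0.042,0.042,0.042,0.02,0.0]}' 30
python3 - <<'E'
from h import *
p=get_image('wrist');save(p,'w19');o=observe();P=np.array(o['position']);T=np.array(o['tool_rot']);print(P,o['ft_force'],o['grip_width'])
for X in ([P[0],P[1],.164],[P[0],P[1],.116],[P[0],P[1],.128]): print(proj(p,X))
f=p['frame']
c=cv2.resize(f[180:315,265:370],None,fx=4.4,fy=4.4,interpolation=cv2.INTER_CUBIC)[:594,:440]
a=np.clip(255*(c/255.)**0.6,0,255).astype(np.uint8)
p=get_image('scene');f=p['frame']
c=cv2.resize(f[180:270,235:290],(360,594),interpolation=cv2.INTER_CUBIC);c=np.clip(255*(c/255.)**0.7,0,255).astype(np.uint8)
save({'frame':np.hstack([a,c])},'c19')
E
```

```text
time_s: 17.0
position: [0.4842, -0.1297, 0.2021]
tool_rot: [[-0.168, 0.986, -0.0], [0.986, 0.168, 0.0], [0.0, -0.0, -1.0]]
ft_force: [-0.6, 0.3, 0.3]
grip_width: 0.0137
[ 0.48412026 -0.12955794  0.20174392] [ 1.10222978 -0.74201156 -0.820324  ] 0.00606218979721588
(np.float64(317.85191739296346), np.float64(267.7615030577293))
(np.float64(317.51731382708414), np.float64(240.2336275622776))
(np.float64(317.58865776344567), np.float64(246.10310176334966))
```

View pics/c19.png

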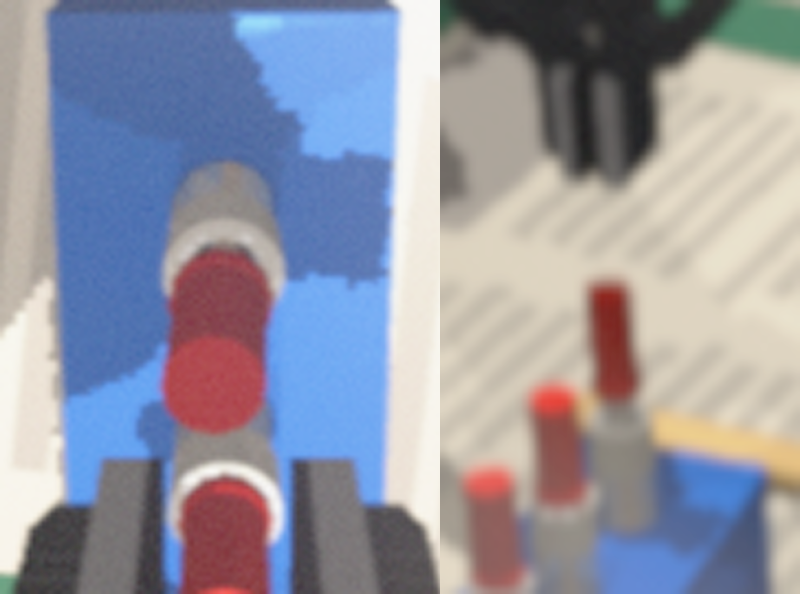

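```bash
python3 -m crank '{"slide":[[0,-0.001,0.003],[0,-0.001,0.008],[0,-0.001,0.015],[0,-0.001,0.022],[0,-0.001,0.028],[0,-0.001,0.032],[0,-0.001,0.034],[0,-0.001,0.034]],"roll":[0,0,0,0,0,0,0,0],"grip":[0,0,0,0,0,0,0,0]}' 30
python3 - <<'E'
from h import *
p=get_image('wrist');o=observe();P=np.array(o['position']);print(P,o['ft_force'],o['grip_width'])
f=p['frame'];a=cv2.resize(f[215:350,265:370],None,fx=4.4,fy=4.4,interpolation=cv2.INTER_CUBIC)[:594,:440]
a=np.clip(255*(a/255.)**0.6,0,255).astype(np.uint8)
p=get_image('scene');f=p['frame']
c=cv2.resize(f[180:270,235:290],(360,594),interpolation=cv2.INTER_CUBIC);c=np.clip(255*(c/255.)**0.7,0,255).astype(np.uint8)
save({'frame':np.hstack([a,c])},'c20')
E
```

```text
time_s: 17.9
position: [0.4834, -0.1299, 0.1681]
tool_rot: [[-0.168, 0.986, -0.0], [0.986, 0.168, 0.0], [0.0, -0.0, -1.0]]
ft_force: [-0.3, -0.2, 0.4]
grip_width: -0.0001
[ 0.48348351 -0.12992222  0.16831963] [0.64224053 0.96237281 0.25190323] 0.00021681948567658566
```

View pics/c20.png

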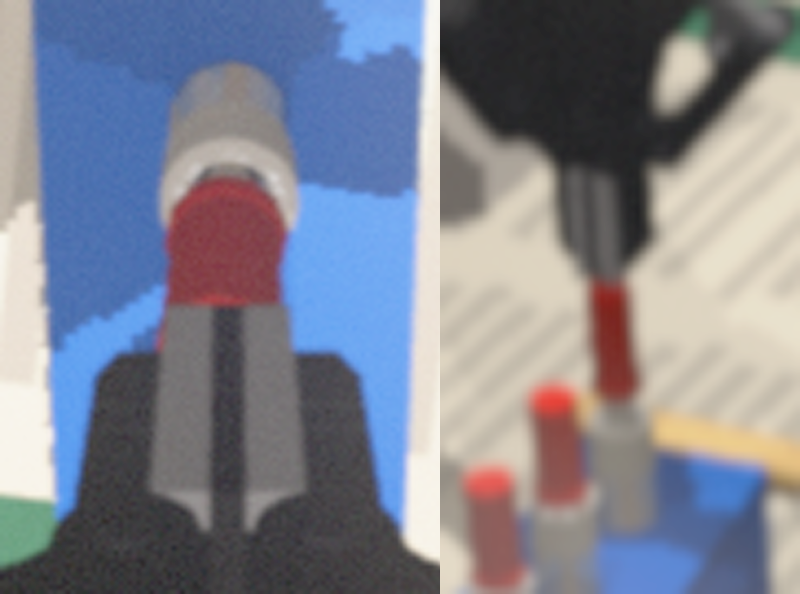

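The closed fingertips stand just over the cap. I press slowly.

```bash
python3 -m crank '{"slide":[[0,0,0.002],[0,0,0.004],[0,0,0.006],[0,0,0.008],[0,0,0.009],[0,0,0.010],[0,0,0.011],[0,0,0.012]],"roll":[0,0,0,0,0,0,0,0],"grip":[0,0,0,0,0,0,0,0]}' 30
python3 -m crank '{"slide":[[0,0,0.001],[0,0,0.002],[0,0,0.003],[0,0,0.0035],[0,0,0.004],[0,0,0.0045],[0,0,0.0045],[0,0,0.0045]],"roll":[0,0,0,0,0,0,0,0],"grip":[0,0,0,0,0,0,0,0]}' 30
python3 - <<'E'
from h import *
p=get_image('wrist');o=observe();P=np.array(o['position']);print(P,o['ft_force'],o['grip_width'])
f=p['frame'];a=cv2.resize(f[215:350,265:370],None,fx=4.4,fy=4.4,interpolation=cv2.INTER_CUBIC)[:594,:440]
a=np.clip(255*(a/255.)**0.6,0,255).astype(np.uint8)
p=get_image('scene');f=p['frame']
c=cv2.resize(f[180:270,235:290],(360,594),interpolation=cv2.INTER_CUBIC);c=np.clip(255*(c/255.)**0.7,0,255).astype(np.uint8)
save({'frame':np.hstack([a,c])},'c21')
E
```

```text
time_s: 18.8
position: [0.4835, -0.1299, 0.1563]
tool_rot: [[-0.168, 0.986, 0.0], [0.986, 0.168, -0.0], [-0.0, 0.0, -1.0]]
ft_force: [0.1, -0.7, 4.4]
grip_width: 0.0001
time_s: 19.6
position: [0.4837, -0.1301, 0.1521]
tool_rot: [[-0.168, 0.986, 0.001], [0.986, 0.168, -0.001], [-0.001, 0.001, -1.0]]
ft_force: [0.9, -0.6, 6.2]
grip_width: 0.0002
[ 0.48370866 -0.13004495  0.15208347] [ 1.48114279 -1.1690222   5.50397554] 6.60267875611776e-07
```

View pics/c21.png

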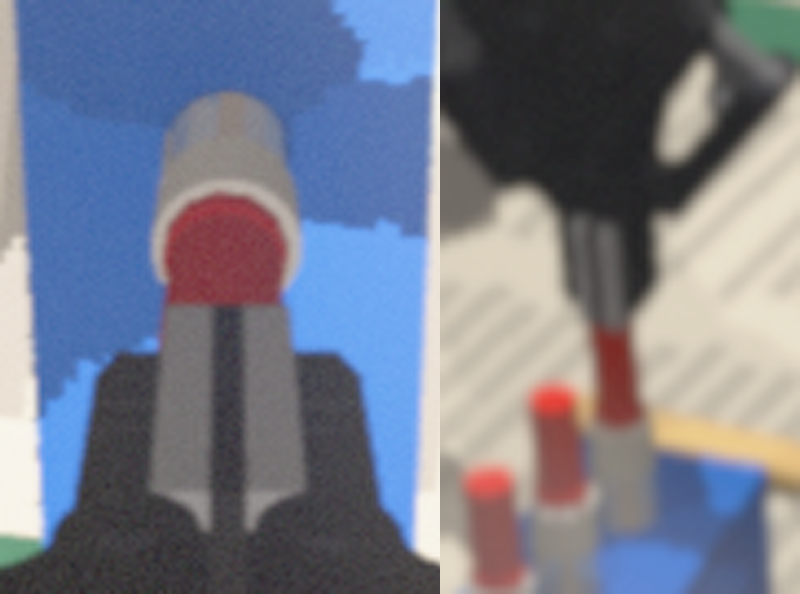

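Nearly home. The force is still only about 6 N, so I press on until the hard stop shows.

```bash
python3 -m crank '{"slide":[[0,0,0.0005],[0,0,0.001],[0,0,0.0012],[0,0,0.0015],[0,0,0.0015],[0,0,0.0015],[0,0,0.0015],[0,0,0.0015]],"roll":[0,0,0,0,0,0,0,0],"grip":[0,0,0,0,0,0,0,0]}' 30
python3 - <<'E'
from h import *
for i in range(3):
  p=get_image('wrist');o=observe();P=np.array(o['position']);print(P,o['ft_force'])
E
```

```text
time_s: 20.5
position: [0.4844, -0.1304, 0.1519]
tool_rot: [[-0.168, 0.986, 0.004], [0.986, 0.168, -0.002], [-0.002, 0.003, -1.0]]
ft_force: [0.4, 0.1, 14.8]
grip_width: -0.0003
[ 0.48437486 -0.13036435  0.15184988] [ 0.86152217 -0.48720256 15.62654088]
[ 0.4843883  -0.13036157  0.15187915] [-0.58691172 -0.43967677 14.75444924]
[ 0.484363   -0.13035788  0.15184431] [ 0.2564634   0.11702862 16.38514684]
```

The hard stop is reached: z stays at 0.1519 while the force rises to 15 N. I retreat and check.

```bash
python3 -m crank '{"slide":[[0,0,-0.002],[0,0,-0.008],[0,0,-0.02],[0,0,-0.035],[0,0,-0.05],[0,0,-0.06],[0,0,-0.06],[0,0,-0.06]],"roll":[0,0,0,0,0,0,0,0],"grip":[0,0,0,0,0,0,0,0]}' 30
python3 - <<'E'
from h import *
p=get_image('wrist');save(p,'w22');o=observe();P=np.array(o['position']);print(P,o['ft_force'],o['grip_width'])
f=p['frame']
a=cv2.resize(f[180:315,265:370],None,fx=4.4,fy=4.4,interpolation=cv2.INTER_CUBIC)[:594,:440]
a=np.clip(255*(a/255.)**0.6,0,255).astype(np.uint8)
p=get_image('scene');save(p,'s22');f=p['frame']
c=cv2.resize(f[180:270,235:290],(360,594),interpolation=cv2.INTER_CUBIC);c=np.clip(255*(c/255.)**0.7,0,255).astype(np.uint8)
save({'frame':np.hstack([a,c])},'c22')
E
```

```text
time_s: 21.45
position: [0.4831, -0.1297, 0.2097]
tool_rot: [[-0.168, 0.986, -0.001], [0.986, 0.168, 0.0], [0.001, -0.001, -1.0]]
ft_force: [-0.2, 0.3, -0.5]
grip_width: -0.0001
[ 0.48305679 -0.12969535  0.20949641] [-0.14564357 -0.78657101 -0.44184438] -0.00022386963986062907
```

View pics/c22.png

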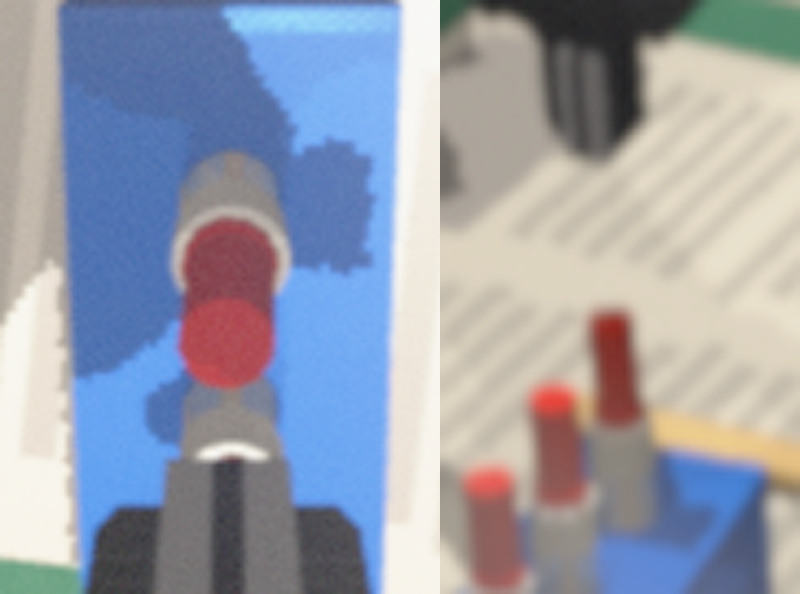

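View pics/s22.png

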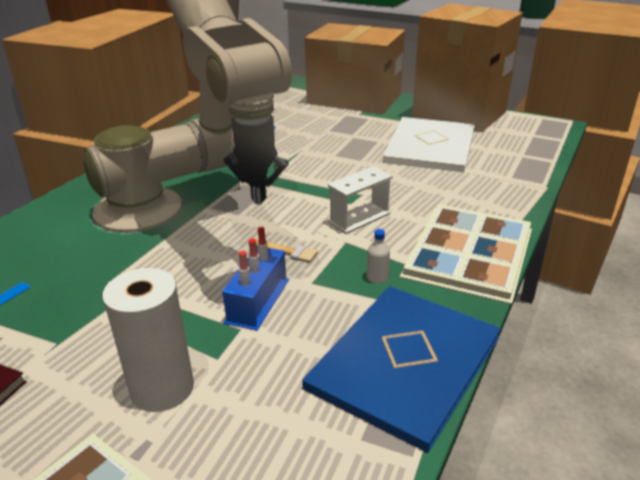

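```bash
python3 -c "
from rig import close_job
print(close_job())"
```

```text
the job is handed in; nothing more can be done
None
```

I lifted the swab from the stand by its cap and lowered it into the open tube until the stopper rested on the lips. I let go there with the cap proud and tilted about 0.04 rad, then pressed the cap home with the closed fingers. I handed the job in at about 21.5 s of the 53 s; no verdict is reported.

- **Cap home:** while pressing, the tool stopped at 152 mm (the expected cap-top height) as the force rose from 6 to 15 N.
- **Final pictures:** the cap sits on the rim at the same height as its neighbours. It is centred within about 0.5 mm and upright, and the fingers are about 58 mm clear with no load.
- **Loose things:** I did not measure the bottle, brush, towel roll and sponge again. The last scene picture shows the bottle, brush and roll where they stood; the sponge is out of its view, and the arm kept well away from it.
- **What disagreed:** the first tube position from the top camera was about 2–3 mm off, and the wrist camera's calibration about 1 mm off. I corrected both by sight. On seating, a sideways push of about 4–5 N showed up, which I eased off before letting go.

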